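# Open the safety-cap cleaner bottle in its bench cup

### The job

Set the closed cleaner bottle upright into the square steel bottle cup on the bench, fully down on the floor of its pocket, so that it cannot turn. Then open its safety cap: press the cap down against its spring and, still pressing, twist it counterclockwise (seen from above) until it comes free, leaving the bottle seated in the cup. Lift the cap off and finish while still holding it, level and still, about 10 cm above the open mouth so that drips fall back in; keep the bottle upright throughout and leave the other things on the bench where they are.

Things in the scene. Friction and masses are not known exactly. Their poses are not given: they have to be found in the camera images.
- bottle: white plastic bottle, loose, standing on the bench with its cap on; 0.25 to 0.45 kg. Square body 60 x 60 mm, corners rounded to 8 mm, straight sides up to 82 mm, shoulder up to 92 mm, then a round neck; with the cap on it is 130 mm tall. Origin: centre of its underside, z up along its axis, x and y square to its flat sides. All four sides are alike
- cap: round black ribbed safety cap, 52 mm diameter, 30 mm tall, raised arc-shaped arrow on top; loose, locked on the neck at the start. Origin: centre of its lower edge, z up along its axis. Closed, the origin is 100 mm above the bottle's, on the same axis, and its x points as the bottle's x (up to 4 degrees of play). While locked, pulling it lifts the bottle too and turning it turns the bottle too
- cap_lugs (a point): centre of the cap's three inner lugs, 8.5 mm above its lower edge, axes as the cap's. Kept pressed down over 4 mm the lugs clear the lock and the cap turns counterclockwise from above; at 43 to 57 degrees to the bottle they stand in open gaps (hard stop at 57) and the cap lifts straight off. Let up before that, it stays caught. The bottle turns along a little in the cup at first
- cap_disc (a joint): spring disc inside the cap, resting on the neck's rim: how far the cap is pressed down from its closed height, 0 closed, +0.0065 m bottomed, -0.003 m when off the bottle. The spring pushes the cap up with about 6 N at 0, 11 N at 4 mm, 14 N at 6.5 mm
- bottle_mouth (a point): centre of the bottle's round mouth, 118 mm above its origin, axes as the bottle's. The neck is 44 mm in diameter from the shoulder (92 mm) to 99.5 mm, 35 mm above that, with ledges out to 45 mm at 107 to 114 mm
- bottle_cup: bare steel bottle holder bolted to the bench: 100 mm square base plate, short post and on it a square open-topped pocket, 64 mm inside, walls 28 mm high with flared lips above (83 mm over the lips, top 77 mm above the bench). Fixed. Origin: centre of its underside; x and y square to the walls. All four sides alike; a bottle in it can turn about 5 degrees either way
- cup_floor (a point): centre of the pocket's floor, 40 mm above the bench, axes as the bottle cup's; the bottle's origin comes here
- pipe_elbow: bystander: brass pipe elbow, 59 x 59 x 35 mm, to the right; origin at its underside's centre
- clear_beaker: bystander: clear plastic beaker, 76 mm diameter, 104 mm tall, behind the work; origin at its underside's centre
- tape_measure: bystander: yellow tape measure, 33 x 88 x 64 mm, at the front right; origin at its underside's centre
- pliers_2: bystander: pliers with blue grips, 191 mm long, lying flat to the left; origin at its underside's centre
Things that resemble listed ones, but are neither listed nor needed, are in the scene too. What is meant by the cap is not turquoise, and is the smaller of those in its own colour.

How it is judged:
By the outcome, as a careful person would: the job done as asked, in the order asked, and still so for the second after the job is handed in, while the arm keeps its last pose, push and grip.
It also fails if it takes over 42 s, if anything falls off the work surface, if the arm or the gripper's body presses on something with over 40 N, if the wrist force passes 120 N, or if a joint passes its speed limit or range.

### The arm

A 6-joint arm with a two-finger parallel gripper is mounted at the origin on a cart in front of the work surface, level with it; the furniture and walls round the work are solid. World frame = base frame: x ahead of the robot, y to its left, z up, the work surface at z = 0. Lengths are in m, angles in rad, forces in N, time in s.
With the tool pointing down it reaches from about 0.375 to 0.925 m from the base axis. Payload 5.7 kg.
Tool frame: the origin (TCP) lies midway between the tips of the shut fingers; the grasp point (between the pads) lies 19 mm behind it; z points along the fingers, y is the line along which they close (so a half turn about z gives the same grasp; the last joint's range is limited). The gripper opens to 88 mm and grips with 3 to 60 N. Pads are 20 mm wide; open, the fingers measure 115 mm over their backs; the gripper's body (75 mm by 178 mm) begins 61 mm behind the grasp point.
Start: joints at [-1.237, 0.359, 1.51, -0, 1.272, -0.115], TCP at [0.26, -0.541, 0.223] pointing down, gripper open.
Joint ranges: [-2.97, 2.97], [-1.01, 2.36], [0.21, 2.38], [-0.96, 4.11], [0.2, 2.71], [-2.98, 2.98]. Speed limits (rad/s): [2.39, 2.39, 3.14, 3.14, 3.14, 3.14].

### API

Orientations are given as a unit quaternion [x, y, z, w].
In Python, from bench import move_ptp, servo_line, goto_joints, move_gripper, sleep, inverse_kinematics, capture, PlanningError, close_job, spot_in, silhouettes, current_clock, current_joint_pos, current_qvel, current_joint_torque, current_position, current_orientation, current_force, current_torque, current_finger_gap, current_grip_force gives the robot as it stands. Calls block until the motion is done:
- move_ptp(position, orientation): joint-space move of the TCP to a pose.
- servo_line(position, orientation=None, rate=0.15, contact_N=None): straight line of the TCP; orientation=None keeps the orientation; rate is the mean speed in m/s. With contact_N (N) it stops when the force on the tool has changed by that much, and returns True; else False.
- goto_joints(angles): joint-space move.
- move_gripper(opening): finger opening in m; the grip force is fixed at half the most; returns when the fingers have stopped.
- sleep(seconds).
- inverse_kinematics(position, orientation): joint angles nearest the present ones, or None.
- capture(name): name is "side" or "top" or "wrist"; returns a dict with "image" (420x560x3 uint8, blue, green, red), "range_z" (420x560 float32, m along the optical axis (not along the pixel's ray), 0 where there is no reading), "intrinsics" (3x3 intrinsics, pixels), "R" (3x3) and "t" (3): a world point X has camera coordinates R X + t. Camera axes: x right, y down, z forward; pixel columns grow to the right and rows downward; lengths in m; the calibration is good to about 2 mm. A picture is of the moment at which its call begins.
A pose or a line that the arm cannot do raises PlanningError and nothing moves.
- close_job(): hands the job in; it is judged then, once.
Trained networks look in the newest picture that a camera, given by its name, has taken for a name from the list of things; names that differ only in an ending like _2 or _b are one class to them, and where a whole thing is asked for, a point or a joint stands for the part that bears it (a point fixed in the world has none). Each returns a list of dicts, best first, with "conf" (0 to 1); they miss things now and then, are a little off and sometimes report something else, mostly with a low value. They report only what shows in the picture. A call takes as long as a camera call. They do not tell look-alikes from the thing itself.
- spot_in(camera, query): "xy" ([column, row] in pixels, amid what is visible of it).
- silhouettes(camera, query): "region" (420x560 bool, what is visible of it) and "xy" ([column, row] in pixels, amid what is visible of it).
Readings, each from a call of its own:
- current_clock(): time.
- current_joint_pos(): joint angles.
- current_qvel(): joint speeds.
- current_joint_torque(): joint torques, N m.
- current_position(): TCP position.
- current_orientation(): TCP orientation.
- current_force(): force on the tool from outside, world axes, zero at the start.
- current_torque(): the same for the moment, N m.
- current_finger_gap(): finger opening in m.
- current_grip_force(): force on a finger pad.
Only numpy, scipy, OpenCV 4.12 (cv2) and the standard library are available. Lean on these libraries where they do the work, as an engineer would, in place of code of your own. Each camera call takes 0.05 s, during which the arm holds its last target. There are 200 camera calls.

## Working session

There is one attempt and no reset: what is moved stays moved. The work goes in short steps, each a Python script; the robot and the scene stay as the last script left them, time stands still between calls to the robot, and variables do not carry over. Pictures are saved under pics/ and viewed, at most 10 in all, crops included, and the job is handed in when it is done.

```bash
mkdir -p pics
cat > h.py <<'E'
import numpy as np, cv2
from bench import *
def pts(c, mask):
    v,u=np.nonzero(mask&(c["range_z"]>0)); z=c["range_z"][v,u]
    K=c["intrinsics"]; P=np.c_[(u-K[0,2])/K[0,0]*z,(v-K[1,2])/K[1,1]*z,z]
    return (P-c["t"])@c["R"]
E
python3 - <<'E'
from h import *
for n in("top","side"):
    c=capture(n); cv2.imwrite(f"pics/{n}1.png",c["image"])
    print(n,"cam at",(-c["R"].T@c["t"]).round(3))
    for q in("bottle","cap","bottle_cup","pipe_elbow","clear_beaker","tape_measure","pliers_2"):
        for d in silhouettes(n,q):
            p=pts(c,d["region"])
            print(q,round(d["conf"],2),np.round(d["xy"]),d["region"].sum(),np.median(p,0).round(3) if len(p) else None, p[:,2].max().round(3) if len(p) else None)
E
```

```text
top cam at [0.38  0.053 1.492]
bottle 0.81 [250. 213.] 248 [0.541 0.137 0.086] 0.131
bottle 0.65 [318. 205.] 1196 [ 0.556 -0.048  0.04 ] 0.084
cap 0.97 [247. 258.] 508 [0.427 0.147 0.04 ] 0.049
cap 0.75 [246. 205.] 339 [0.559 0.149 0.13 ] 0.14
cap 0.6 [223. 287.] 286 [0.339 0.213 0.03 ] 0.04
bottle_cup 0.95 [318. 210.] 1225 [ 0.557 -0.048  0.039] 0.084
pipe_elbow 0.75 [409. 223.] 333 [ 0.518 -0.309  0.03 ] 0.04
clear_beaker 0.84 [331. 155.] 717 [ 0.722 -0.093  0.043] 0.112
clear_beaker 0.19 [252. 214.] 253 [0.545 0.136 0.086] 0.134
tape_measure 0.7 [405. 264.] 351 [ 0.393 -0.283  0.056] 0.069
pliers_2 0.93 [170. 247.] 616 [0.456 0.374 0.014] 0.025
side cam at [0.537 1.182 0.792]
bottle 0.8 [255. 257.] 1199 [0.563 0.17  0.055] 0.105
cap 0.79 [254. 226.] 457 [0.563 0.163 0.128] 0.134
cap 0.68 [354. 282.] 458 [0.345 0.228 0.028] 0.035
cap 0.66 [312. 263.] 800 [0.433 0.167 0.038] 0.045
bottle_cup 0.97 [261. 209.] 1063 [ 0.561 -0.051  0.05 ] 0.128
pipe_elbow 0.5 [274. 171.] 261 [ 0.525 -0.304  0.024] 0.037
clear_beaker 0.89 [208. 206.] 498 [ 0.695 -0.064  0.05 ] 0.148
tape_measure 0.68 [314. 174.] 314 [ 0.399 -0.261  0.042] 0.069
pliers_2 0.79 [319. 323.] 333 [0.432 0.351 0.015] 0.022
```

Run:
```python
import cv2,numpy as np
t=cv2.imread("pics/top1.png");s=cv2.imread("pics/side1.png")
cv2.imwrite("pics/a.png",cv2.resize(t[110:320,140:420],(800,600),interpolation=cv2.INTER_CUBIC))
cv2.imwrite("pics/b.png",cv2.resize(s[150:330,180:420],(800,600),interpolation=cv2.INTER_CUBIC))
```

```text
(no output)
```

View pics/a.png

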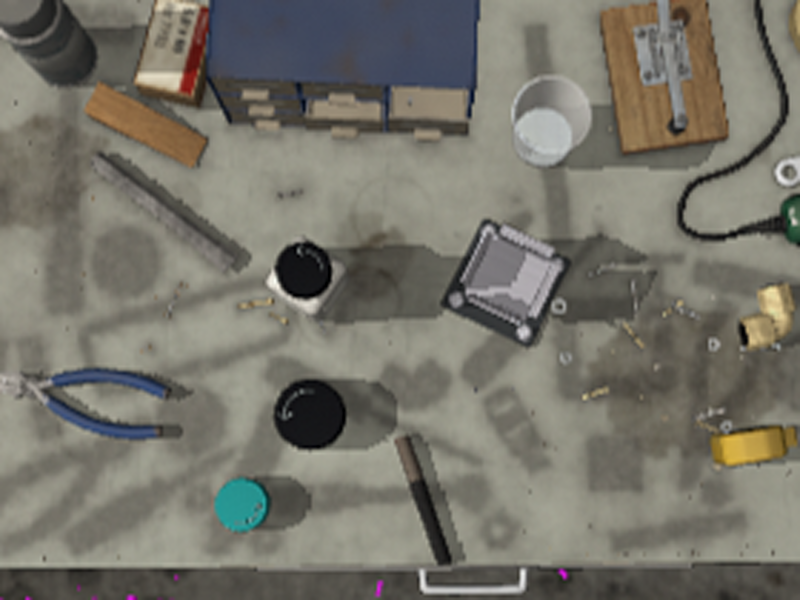

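View pics/b.png

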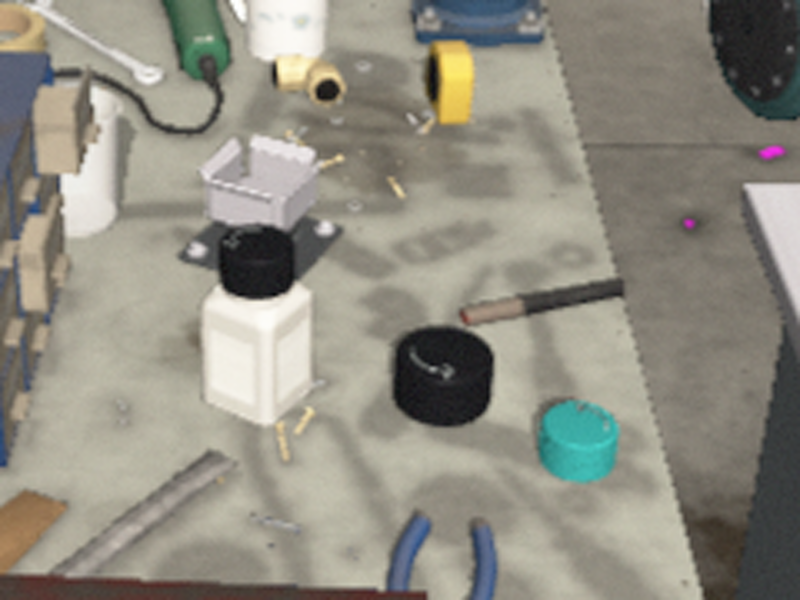

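Things that could be taken for the cap, in the top view: black cap on the bottle (246,205), larger loose black cap (247,258), turquoise cap (223,287). I choose the one on the bottle, since it is the smaller black one. The bottle stands at about (0.56, 0.15), turned roughly 30–45°. The cup at (318,208) is empty. Next I'll look closely with the wrist camera.

```bash
cat >> h.py <<'E'
from scipy.spatial.transform import Rotation as Rn
def Q(yaw): # tool down, tool y axis along world direction yaw (closing line)
    y=np.array([np.cos(yaw),np.sin(yaw),0]); z=np.array([0,0,-1.]); x=np.cross(y,z)
    return Rn.from_matrix(np.c_[x,y,z]).as_quat()
def rect(p,lo,hi):
    s=p[(p[:,2]>lo)&(p[:,2]<hi)]
    return cv2.minAreaRect(s[:,:2].astype(np.float32)*1000), len(s)
E
python3 - <<'E'
from h import *
print(current_orientation(),current_clock())
q=current_orientation()
y0=Rn.from_quat(q).as_matrix()[:,1]; print("tool y",y0.round(2))
out={}
for n,(x,y) in dict(bottle=(.50,.14),cup=(.50,-.05)).items():
    for yaw in (-np.pi/2,np.pi/2):
        print(n,yaw,inverse_kinematics([x,y,.36],Q(yaw)))
move_ptp([.49,.05,.36],Q(np.pi/2))
c=capture("wrist"); cv2.imwrite("pics/w1.png",c["image"]); np.savez("w1.npz",**c)
print("cam",(-c["R"].T@c["t"]).round(3),c["R"][2].round(2),current_clock())
for q in("bottle","cap","bottle_cup"):
    for d in silhouettes("wrist",q):
        p=pts(c,d["region"]); print(q,d["conf"],np.round(d["xy"]),len(p),np.median(p,0).round(3),p.max(0).round(3),p.min(0).round(3))
t=capture("top"); 
p=pts(t,np.ones((420,560),bool)); 
for z in(.05,.1,.15,.2,.3): 
    s=p[(p[:,2]>z)&(p[:,0]>.62)&(p[:,1]>-.03)&(p[:,1]<.3)]; print(z,len(s),s.min(0) if len(s) else 0)
E
```

```text
[ 9.74930707e-01  2.22508688e-01 -1.02844918e-05 -3.25365814e-05] 0.8
tool y [ 0.43 -0.9  -0.  ]
bottle -1.5707963267948966 [ 1.39919715e-01  1.41343698e-01  1.47111418e+00 -4.44089210e-16
  1.52913478e+00  1.71071604e+00]
bottle 1.5707963267948966 [ 1.39919715e-01  1.41343698e-01  1.47111418e+00 -4.44089210e-16
  1.52913478e+00 -1.43087661e+00]
cup -1.5707963267948966 [-2.37218103e-01  1.14531908e-01  1.50280755e+00 -4.44089210e-16
  1.52425320e+00  1.33357822e+00]
cup 1.5707963267948966 [-2.37218103e-01  1.14531908e-01  1.50280755e+00 -4.44089210e-16
  1.52425320e+00 -1.80801443e+00]
cam [0.41  0.05  0.521] [ 0.29 -0.   -0.96] 3.1583
bottle 0.73 [330. 206.] 1301 [0.542 0.13  0.077] [0.616 0.192 0.112] [ 0.524  0.108 -0.003]
cap 0.88 [348. 229.] 1436 [0.557 0.144 0.129] [0.589 0.172 0.132] [0.536 0.12  0.091]
cap 0.72 [393.  57.] 1377 [0.344 0.209 0.029] [0.369 0.25  0.032] [ 0.312  0.187 -0.002]
cap 0.61 [342. 123.] 1963 [0.429 0.144 0.039] [0.463 0.191 0.042] [ 0.397  0.111 -0.002]
bottle_cup 0.76 [211. 210.] 4142 [ 0.557 -0.05   0.039] [0.633 0.014 0.078] [ 0.498 -0.113 -0.003]
bottle_cup 0.66 [492. 147.] 1997 [0.459 0.374 0.013] [0.479 0.49  0.017] [ 0.409  0.287 -0.003]
0.05 6823 [ 0.67575209 -0.01866886  0.05000949]
0.1 6263 [ 0.67575209 -0.01866886  0.1000761 ]
0.15 5635 [ 0.67575209 -0.01866886  0.15004696]
0.2 6 [0.7310709  0.0571964  0.20005423]
0.3 0 0
```

View pics/w1.png

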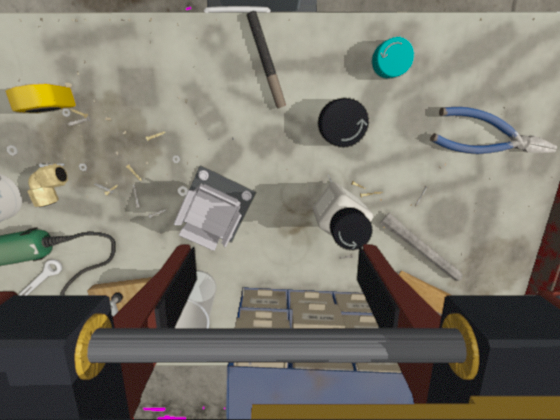

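The wrist view shows the bottle with its black cap at (345,215) and the empty cup at (215,208). The drawers start at x≈0.676 and are about 0.2 m high. Next, closer wrist pictures to fit both poses.

```bash
cat >> h.py <<'E'
from scipy.optimize import least_squares
def sdf(xy,p,half,r):
    c,s=np.cos(p[2]),np.sin(p[2]); d=(xy-p[:2])@np.array([[c,-s],[s,c]])
    q=np.abs(d)-(half-r); return np.linalg.norm(np.maximum(q,0),axis=1)+np.minimum(q.max(1),0)-r
def fitsq(xy,half,r,x0):
    best=min((least_squares(lambda p:sdf(xy,p,half,r),[x0[0],x0[1],a],loss="soft_l1",f_scale=.001) for a in np.arange(0,1.57,.2)),key=lambda f:f.cost)
    a=(best.x[2]+np.pi/4)%(np.pi/2)-np.pi/4
    return np.r_[best.x[:2],a], np.median(np.abs(sdf(xy,best.x,half,r)))
def near(c,x,y,r,lo,hi):
    p=pts(c,np.ones((420,560),bool)); return p[(np.hypot(p[:,0]-x,p[:,1]-y)<r)&(p[:,2]>lo)&(p[:,2]<hi)]
E
python3 - <<'E'
from h import *
B=(.560,.150);C=(.56,-.05)
views=[capture("top"),capture("side")]
for k,(x,y) in enumerate((B,C)):
    move_ptp([x-.05,y,.29],Q(np.pi/2)); w=capture("wrist"); cv2.imwrite(f"pics/close{k}.png",w["image"]); np.savez(f"close{k}.npz",**w); views.append(w)
print(current_clock())
for n,v in zip(("top","side","wB","wC"),views):
    b=near(v,*B,.06,.015,.08); t=near(v,*B,.05,.122,.14)
    if len(b)>30: print(n,"bottle",len(b),fitsq(b[:,:2],.03,.008,B))
    if len(t)>30: print(n,"cap top",cv2.minEnclosingCircle((t[:,:2]*1000).astype(np.float32)),np.median(t[:,2]))
    l=near(v,*C,.075,.066,.09); f=near(v,*C,.05,.034,.046); pl=near(v,*C,.09,.004,.03)
    if len(l)>20: print(n,"lip",cv2.minAreaRect((l[:,:2]*1000).astype(np.float32)),l[:,2].max())
    if len(f)>20: print(n,"floor",cv2.minAreaRect((f[:,:2]*1000).astype(np.float32)),np.median(f[:,2]))
    if len(pl)>20: print(n,"plate",cv2.minAreaRect((pl[:,:2]*1000).astype(np.float32)),np.median(pl[:,2]))
E
```

```text
4.9333
top lip ((555.1193237304688, -85.59942626953125), (17.935819625854492, 69.5213394165039), 86.38056182861328) 0.08300778534802261
top floor ((563.0758056640625, -84.20207977294922), (9.754220008850098, 28.707963943481445), 79.68688201904297) 0.040310071164884415
top plate ((535.5760498046875, -83.76992797851562), (95.10812377929688, 173.58560180664062), 57.63691329956055) 0.0057566455132456035
side bottle 752 (array([ 0.56299596,  0.14722736, -0.58511723]), np.float64(0.0009201260584667803))
side cap top ((563.855712890625, 149.0071258544922), 27.685569763183594) 0.12976114375789372
side lip ((564.1731567382812, -48.61188507080078), (86.109375, 82.82559967041016), 62.639217376708984) 0.08003641307239175
side floor ((562.5742797851562, -50.92250061035156), (79.34514617919922, 70.2679443359375), 63.66669464111328) 0.041667468656267345
side plate ((554.56982421875, -41.755897521972656), (128.9163818359375, 147.63458251953125), 85.27301025390625) 0.006013931970782909
wB bottle 653 (array([ 0.56200575,  0.14643021, -0.59114749]), np.float64(0.00016778581788436803))
wB cap top ((562.
[... 339 characters left out ...]
556.2649536132812, -60.376853942871094), (123.16773986816406, 98.94742584228516), 62.18779754638672) 0.004837748525729119
wC bottle 1136 (array([ 0.56241674,  0.14634579, -0.59107057]), np.float64(0.00026871120825810654))
wC cap top ((562.1763916015625, 146.1783447265625), 26.657947540283203) 0.12891797115606815
wC lip ((563.158447265625, -50.740718841552734), (82.384033203125, 82.46966552734375), 63.24424362182617) 0.077303847344504
wC floor ((561.8731689453125, -50.528072357177734), (68.90601348876953, 68.36885070800781), 64.10527801513672) 0.03919944216557936
wC plate ((562.3609008789062, -50.74919128417969), (99.00418090820312, 99.12505340576172), 63.41551208496094) 0.0047791361021136125
```

```bash
python3 -c "
import cv2,numpy as np
a=cv2.imread('pics/close0.png')[80:360,180:500];b=cv2.imread('pics/close1.png')[80:360,120:440]
cv2.imwrite('pics/cc.png',cv2.resize(np.hstack([a,b]),(800,350)))"
```

```text
(no output)
```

View pics/cc.png

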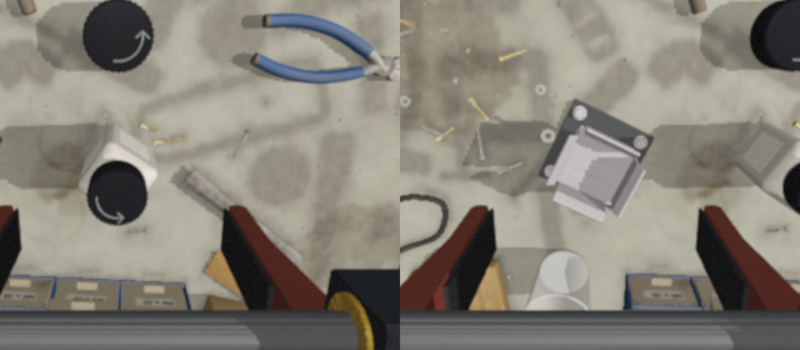

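The left crop confirms the choice: the small black cap sits on the white bottle, next to the larger loose black cap. The right crop shows the cup empty. The fits agree to under 1 mm: bottle (0.5622, 0.1464) at 56.1°, cup (0.5625, −0.0507) at 63.4°.

Run:
```python
from h import *
b=np.array([.5622,.1464]);yb=np.radians(56.13);c=np.array([.5625,-.0507]);yc=np.radians(63.4)
move_gripper(.088)
move_ptp([*b,.17],Q(yb))
print(servo_line([*b,.057],Q(yb),rate=.12,contact_N=6), current_position())
move_gripper(.04); print(current_finger_gap(),current_grip_force(),current_clock())
servo_line([*b,.165],Q(yb),rate=.12)
print("F",current_force())
servo_line([*c,.165],Q(yc),rate=.15)
w=capture("wrist"); cv2.imwrite("pics/held.png",w["image"]); np.savez("held.npz",**w)
s=capture("side")
print(current_position(),current_clock(),current_finger_gap())
for n,v in(("w",w),("s",s)):
    p=near(v,*c,.06,.118,.155)
    if len(p)>30: print(n,len(p),fitsq(p[:,:2],.03,.008,c))
    t=near(v,*c,.05,.225,.25)
    if len(t)>30: print(n,"top",cv2.minEnclosingCircle((t[:,:2]*1000).astype(np.float32)),np.median(t[:,2]))
```

```text
False [0.56289082 0.14637647 0.05772545]
0.0600608376836375 29.99852157809073 7.725
F [ 0.3255476   0.13987553 -3.47966007]
[ 0.56244447 -0.04997711  0.16498971] 10.3417 0.059540419340655806
w 1406 (array([ 0.56197127, -0.04976702, -0.46460199]), np.float64(0.00016713616789241006))
w top ((549.7552490234375, -44.32004928588867), 41.92974853515625) 0.2366277198738668
s 382 (array([ 0.56309872, -0.04920191, -0.46920677]), np.float64(0.0012078509902463345))
s top ((562.9324340820312, -48.96608352661133), 46.77470016479492) 0.23487398125027745
```

View pics/held.png

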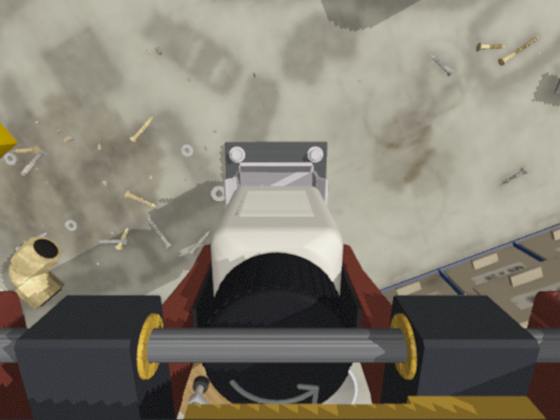

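The bottle is held upright at (275,230), square to the cup (plate corners at (237,155) and (315,155)). Lowering it now.

Run:
```python
from h import *
c=np.array([.5627,-.0514]);yc=np.radians(63.4)
hit=servo_line([*c,.094],Q(yc),rate=.05,contact_N=8)
print(hit,current_position(),current_force(),current_clock())
move_gripper(.088); print(current_force())
sx=[*c,.19]; servo_line([*current_position()[:2],.18],rate=.15)
servo_line([c[0]-.05,c[1],.30],Q(np.pi/2),rate=.3)
w=capture("wrist"); cv2.imwrite("pics/seat.png",w["image"])
p=near(w,*c,.06,.08,.12); print(len(p),fitsq(p[:,:2],.03,.008,c))
t=near(w,*c,.05,.16,.18); print(cv2.minEnclosingCircle((t[:,:2]*1000).astype(np.float32)),np.median(t[:,2]),current_clock())
```

```text
True [ 0.56232715 -0.05144456  0.09711448] [-0.84181752  0.33821881  4.40684621] 11.5833
[1.14106481 0.31704102 0.06055073]
525 (array([ 0.5621741 , -0.05125333, -0.46596188]), np.float64(0.00015528878371206048))
((562.0306396484375, -51.38779830932617), 26.426050186157227) 0.16901479205857184 13.5917
```

The bottle is seated: cap top at 0.169, 40 mm higher than it read on the bench, and centred. Now grip the cap and press.

Run:
```python
from h import *
c=np.array([.5624,-.0513]);y=np.radians(40)
move_ptp([*c,.21],Q(y))
servo_line([*c,.142],Q(y),rate=.12,contact_N=8); print(current_position())
move_gripper(.04); print(current_finger_gap(),current_grip_force(),current_force(),current_clock())
p=current_position()
for dz in(.003,.0055):
    servo_line([*c,.142-dz],Q(y),rate=.03); sleep(.1); print(dz,current_position()-p,current_force(),current_torque())
print(current_clock())
```

```text
[ 0.56292731 -0.051437    0.14266479]
0.05168012446130901 29.998713530821988 [-0.97857745 -0.47083293  0.88876842] 15.8167
0.003 [ 1.38034632e-04 -9.67959654e-05 -2.32575631e-03] [-3.28710086 -0.82552114  9.37157816] [-0.08628036  0.37392915  0.00269872]
0.0055 [ 0.00022457 -0.00015307 -0.00445725] [-2.59123401 -0.4444906  10.23419782] [-0.02875791  0.43230939 -0.00559268]
16.5167
```

Run:
```python
from h import *
c=np.array([.5624,-.0513]);y=np.radians(40)
for z in(.1350,.1335):
    servo_line([*c,z],Q(y),rate=.03); sleep(.1); print(z,current_position(),current_force(),current_clock())
s=capture("side"); cv2.imwrite("pics/press.png",cv2.resize(s["image"][140:290,180:380],(800,600),interpolation=cv2.INTER_CUBIC))
```

```text
0.135 [ 0.56265603 -0.05158222  0.13640483] [-3.91762095 -0.4331135  12.79609889] 16.8667
0.1335 [ 0.56271534 -0.05166561  0.13548597] [-5.14151358 -1.66443026 17.57644386] 17.2167
```

View pics/press.png

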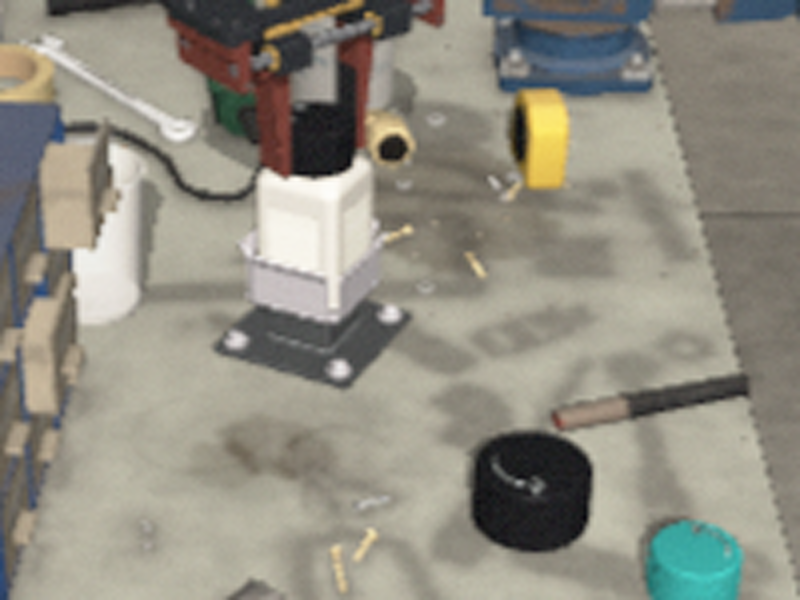

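The side view shows the bottle upright in the cup at crop (315,220), with the fingers on the cap at (320,135). The force of 17.6 N means the spring is bottomed. Twisting now.

Run:
```python
from h import *
c=[.5624,-.0513,.1335]
for a in(5,10,20,30,40,48,54,58):
    goto_joints(inverse_kinematics(c,Q(np.radians(40+a)))); sleep(.05)
    m=Rn.from_quat(current_orientation()).as_matrix()[:,1]
    print(a,np.degrees(np.arctan2(m[1],m[0])).round(1),current_position().round(4),current_force().round(1),current_torque().round(3),current_clock())
    if abs(current_torque()[2])>1.0: break
```

```text
5 45.0 [ 0.5632 -0.0516  0.1355] [-4.2  0.6 17.3] [-0.014  0.568  0.066] 17.5667
10 50.0 [ 0.5634 -0.0515  0.1354] [-3.8  0.2 15.6] [0.096 0.466 0.083] 17.8667
20 60.0 [ 0.5635 -0.0514  0.1355] [-3.4  0.8 15.7] [0.189 0.457 0.127] 18.2083
30 70.0 [ 0.5635 -0.0513  0.1355] [-3.7  1.1 15. ] [0.223 0.47  0.054] 18.55
40 80.0 [ 0.5635 -0.0513  0.1355] [-2.2  1.3 14.9] [0.25  0.482 0.076] 18.8917
48 88.0 [ 0.5636 -0.0512  0.1355] [-3.4  1.5 15.9] [0.369 0.388 0.116] 19.2
54 94.0 [ 0.5636 -0.0512  0.1355] [-2.7  0.4 14.3] [0.283 0.403 0.063] 19.5
58 98.0 [ 0.5638 -0.0514  0.1355] [-1.9  0.6 14.7] [0.277 0.341 0.033] 19.8
```

Run:
```python
from h import *
c=np.array([.5624,-.0513])
s=capture("side"); p=near(s,*c,.06,.08,.12); f=fitsq(p[:,:2],.03,.008,c); print(np.degrees(f[0][2])%90,f,np.percentile(p[:,2],[5,95]))
for z in(.139,.1425,.146,.150):
    servo_line([*c,z],Q(np.radians(98)),rate=.04); sleep(.05); print(z,current_position().round(4),current_force().round(2),current_clock())
s=capture("side"); 
m=max(silhouettes("side","bottle"),key=lambda d:d["conf"]); v=np.nonzero(m["region"])[0]; print(m["xy"],v.min(),v.max())
cv2.imwrite("pics/lift.png",cv2.resize(s["image"][140:290,180:380],(800,600),interpolation=cv2.INTER_CUBIC))
```

```text
66.5794922110487 (array([ 0.56362435, -0.05081987, -0.40876497]), np.float64(0.0012109134650148887)) [0.08274422 0.11729429]
0.139 [ 0.5637 -0.0513  0.1404] [-0.94  0.71  9.81] 20.1833
0.1425 [ 0.5633 -0.0514  0.1429] [2.52 0.46 4.87] 20.4833
0.146 [ 0.5618 -0.0513  0.1455] [ 0.75  0.21 -0.13] 20.7833
0.15 [ 0.5621 -0.0512  0.1499] [ 0.13 -0.8  -1.37] 21.0833
[256.0, 195.7] 178 215
```

View pics/lift.png

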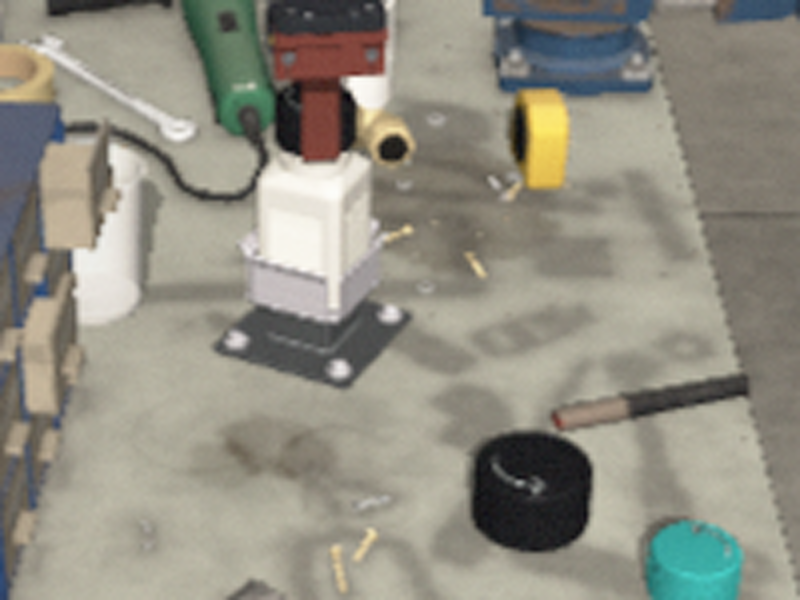

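The bottle is still down in the cup and the neck shows at crop (290,155), so the cap has come free (force −1.4 N). Raising it to 10 cm above the mouth.

Run:
```python
from h import *
c=np.array([.5622,-.0513])
servo_line([*c,.259],Q(np.radians(98)),rate=.07); sleep(.7)
print(current_position(),current_force(),current_finger_gap(),current_clock())
s=capture("side"); cv2.imwrite("pics/end.png",cv2.resize(s["image"][90:270,170:410],(800,600),interpolation=cv2.INTER_CUBIC))
p=near(s,*c,.06,.15,.17); print(len(p),p[:,2].max() if len(p) else 0)
for d in silhouettes("side","cap"): print(d["conf"],d["xy"],np.percentile(pts(s,d["region"]),[5,50,95],axis=0).round(3).tolist())
```

```text
[ 0.56218865 -0.0513128   0.25900106] [-0.5597218  -0.12751033 -1.31453353] 0.05167643747724328 23.5917
118 0.16006916930463952
0.78 [351.7, 283.1] [[0.323, 0.197, 0.005], [0.346, 0.227, 0.028], [0.367, 0.24, 0.032]]
0.67 [250.7, 127.3] [[0.538, -0.054, 0.261], [0.574, -0.035, 0.278], [0.586, -0.025, 0.289]]
0.67 [311.0, 262.5] [[0.401, 0.125, 0.003], [0.432, 0.167, 0.037], [0.462, 0.182, 0.043]]
```

View pics/end.png

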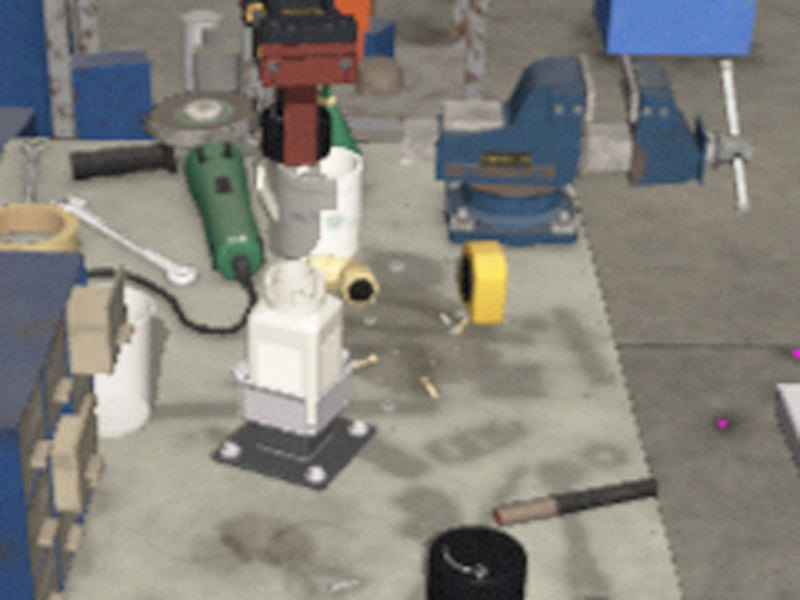

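The open bottle is seated in the cup, its mouth at crop (295,280), and the cap is held level above it at (297,132), lower edge at about z = 0.26. Handing in.

```bash
python3 -c "
from bench import *
print(close_job())"
```

```text
the job is handed in; nothing more can be done
None
```

I've handed the job in: the bottle is seated upright in the cup and open, and the cap is held level and still about 10 cm above the mouth, at 23.6 s of the 42 s limit.

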